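Focus the stone viewer and hold its spring slide at the mark

TASK

Ready the stone viewer for inspection: with its spring slide still fully home, turn the round black focus ring on top until its white line points at the red tab, then grip the black paddle of the slide, pull it out until the slide's white pointer line lies within the width of the yellow marker on the rail, and hold it still there for three seconds. The spring pulls the slide back, so finish while still holding it at the mark: do not let go. Mind the tall chrome pole that stands in the arm's way there, and do not move the jar, the red loupe or the green and blue mug.

Things in the scene. Friction and masses are not known exactly. Their poses are not given: they have to be found in the camera images.
- viewer: Stone viewer fixed to the bench: grey housing 100 x 90 x 40 mm high on a 110 x 98 mm foot. Origin at the centre of its underside, z up; the slide comes out towards its -x. An aluminium scale rail 18 mm high runs forward on its +y side (y = 42 to 54 mm, x = -45 to -150 mm). All but the focus ring and the slide is locked tight.
- lens_axis (a point): Point on the focus ring's vertical axis, 66 mm above the bench. The ring: a black ribbed drum, diameter 48 mm, 50 to 76 mm above the bench, over a flange of diameter 62 mm (45 to 50 mm above the bench). It turns about the vertical with 0.06 N m friction and stays where it is left. The needed turn is 0.6 to 1.5 rad, anticlockwise seen from above.
- focus_line (a point): Outer end of the white line on the focus ring's flange: 32 mm from the ring's axis, 50 mm above the bench; turns with the ring.
- focus_index (a point): Where the white line's end must come: inner edge of the 8 mm wide red tab, 32 mm from the ring's axis, 50 mm above the bench. The tab is locked, at a different angle each time.
- stone_slide: The spring-return slide: aluminium strip 30 mm wide with a black paddle grip at its front. Its origin coincides with the viewer's origin while home and moves towards the viewer's -x as it is pulled, up to 65 mm. The spring pulls it back with 3.2 N at home plus 0.08 N per mm; it returns home when let go.
- slide_grip (a point): Grip point in the paddle: 16 mm thick along the viewer's x, 34 mm wide along its y, from 16 to 62 mm above the bench; this point is on its centre, 50 mm above the bench. Home, it is 95 mm ahead of the viewer's origin, with 37 mm free between paddle and housing.
- slide_pointer (a point): Outer end of the white line on the pointer tongue of the slide, 39 mm to the +y side of the slide's centre line, 20 mm above the bench, 25 mm behind the paddle's centre.
- slide_mark (a point): Centre of the inner edge of the yellow marker (8 mm wide along the viewer's x, 21 mm high) on the scale rail: where the pointer must come. It has the viewer's axes. It is locked on the rail, 25 to 50 mm ahead of the pointer's home, different each time.
- pole (a point): Foot of a tall fixed chrome pole (11 mm thick, 0.68 m high, foot 85 mm wide) standing on the bench between the arm's start and the viewer. It stops the arm: swing past it on the robot's side, keeping the hand drawn in to about 0.4 m from the base.
- flux_jar: Cream lidded jar, 48 mm in diameter, 29 mm high, origin at the centre of its underside. Bystander.
- red_loupe: Red hand loupe lying flat, 34 x 102 x 9 mm, origin at the centre of its underside. Bystander.
- mug_green: Mug, green below and blue above, 83 x 117 x 94 mm, origin at the centre of its underside. Bystander.

How it is judged (in metres and radians):
On the way, in this order (a step that is already met when the one before it is completed fails the run):
1. the focus ring's white line points at the red tab, with the slide still home (distance between focus_line and focus_index below 0.004 m and x of stone_slide in the frame of viewer above -0.008 m), for 0.3 s.
2. the fingers hold the slide still with its pointer within the yellow marker, the focus kept, for two seconds (distance between focus_line and focus_index below 0.004 m and x of slide_pointer in the frame of slide_mark between -0.004 and 0.004 m and contact force between the fingers and stone_slide above 2 N and linear speed of stone_slide below 0.01 m/s), for 2 s.
At the end, for the whole second after the job is handed in: The focus line's end is within 4 mm of the red tab's middle, the slide's pointer within 4 mm of the yellow marker's middle along the slide, the slide still (under 10 mm/s) and held by the fingers with more than 2 N, with no bystander touching it (all of step 2 and contact force between stone_slide and flux_jar below 0.2 N and contact force between stone_slide and red_loupe below 0.2 N and contact force between stone_slide and mug_green below 0.2 N); the arm keeps its last pose, push and grip.
It fails at once if a bystander (jar, loupe or mug) is moved by more than 20 mm (distance of any of flux_jar, red_loupe, mug_green from where it was at the start of the episode above 0.02 m).
It also fails if it takes over 54 s, if anything falls off the work surface, if the arm or the gripper's body presses on something with over 40 N, if the wrist force passes 120 N, or if a joint passes its speed limit or range.

ROBOT

A 7-joint arm with a two-finger parallel gripper is mounted at the origin on a cart in front of the work surface, level with it; the furniture and walls round the work are solid. World frame = base frame: x ahead of the robot, y to its left, z up, the work surface at z = 0. Lengths are in mm, angles in rad, forces in N, time in s.
With the tool pointing down it reaches from about 350 to 900 mm from the base axis. Payload 7.2 kg.
Tool frame: the origin (TCP) lies at the very end of the fingers, on their centre line; the grasp point (between the pads) lies 19 mm behind it; z points along the fingers, y is the direction in which the jaws open and shut (so a half turn about z gives the same grasp; the last joint's range is limited). The gripper opens to 88 mm and grips with 3 to 60 N. Pads are 20 mm wide; open, the fingers measure 115 mm over their backs; the gripper's body (75 mm by 178 mm) begins 61 mm behind the grasp point.
Start: joints at [-1.238, 0.411, -0.013, 1.596, 0.006, 1.134, -0.082], TCP at [243.856, 575.468, 222.653] pointing down, gripper open.
Joint ranges: [-2.95, 2.95], [-0.29, 1.99], [-1.47, 1.44], [0.14, 2.54], [-1.03, 4.17], [0.13, 1.85], [-2.86, 2.86]. Speed limits (rad/s): [2.39, 2.39, 3.01, 3.01, 3.14, 3.14, 3.14].

INTERFACE

Orientations are given as a rotation vector (axis times angle).
In Python, from workcell import manip gives the robot as it stands.
- The arm moves only by the tool apply_moves, never from a script. Its argument "increments" is one flat list of numbers, 5 for each row, row after row: the gripper's target within -1 to 1 (fully open at 1, half-way at 0, shut at -1), then the shift along the tool's x, y, z in cm, then the turn about the tool's z in degrees. A call has 1 to 10 rows; each row shifts and turns the pose as measured when the row begins, along the tool's axes as they then stand; what a row does not reach is not made up. A row lasts 1/10 s, in which the tool goes at most 50 mm and 8.59 degrees, less where a joint would pass 70% of its speed; a pose out of reach is approached as far as the arm can. A call is refused whole if a number of a shift passes 5 or a number of a turn 8.59, either way. A call with a gripper value outside its range is refused whole. The fingers move at their own pace and stop on an object; the grip force is fixed at half the most. Time passes only in rows, so rows that do not move let the fingers close. It gives the time, the measured TCP pose, the force and the opening at its end, in the units of the state.
- manip.sense(): the state, without advancing time (a new reading comes with each control period).
- manip.grab_frame(name): name is "scene" or "top"; returns a dict with "frame" (400x640x3 uint8, red, green, blue), "intrinsics" (3x3 intrinsics, pixels), "world_from_camera" (4x4, takes a point from camera to world coordinates). Camera axes: x right, y up, looking along -z (the intrinsics and any distortion apply to the point x, -y, -z); pixel columns grow to the right and rows downward; lengths in mm; the calibration is good to about 2 mm. A picture is of the moment at which its call begins. There is no depth.
- manip.close_job(): hands the job in, once; it reports no verdict.
The state is a dict: "time": time; "joint_pos": joint angles; "qvel": joint speeds; "tau": joint torques, N m; "position": TCP position; "tool_rot": TCP orientation; "contact_force": force on the tool from outside, world axes, zero at the start; "torque": the same for the moment, N m; "finger_gap": opening from 0.0 (shut) to 1.0 (fully open).
Only numpy, scipy, OpenCV 4.12 (cv2) and the standard library are available. Lean on these libraries where they do the work, as an engineer would, in place of code of your own. Each camera call takes 0.05 s, during which the arm holds its last target. There are 200 camera calls.

## Working session

There is one attempt and no reset: what is moved stays moved. The work goes in short steps, Python scripts to look and compute and a tool call to move; the robot and the scene stay as the last step left them, time stands still between calls to the robot, and variables do not carry over. Pictures are saved under pics/ and viewed, about 8 in all and at most 12, crops included, and the job is handed in when it is done.

Besides the shell and the picture viewer there is one more tool, called after ">>>" as a command line: name --argument value ..., lists and objects as JSON in quotes. apply_moves: Moves the arm, as the interface text tells. Its arguments: {"type":"object","properties":{"increments":{"type":"array"}},"required":["increments"]}

```bash
mkdir -p pics; cat > h.py <<'E'
import numpy as np, cv2
from workcell import manip
from scipy.spatial.transform import Rotation as R
def grab(n,fn=None):
    d=manip.grab_frame(n); 
    if fn: cv2.imwrite('pics/'+fn,d['frame'][:,:,::-1])
    return d
def ray(d,u,v):
    K=np.array(d['intrinsics']);T=np.array(d['world_from_camera'])
    p=np.linalg.inv(K)@[u,v,1]; return T[:3,3],T[:3,:3]@np.array([p[0],-p[1],-p[2]])
def onz(d,u,v,z):
    o,r=ray(d,u,v); return o+r*(z-o[2])/r[2]
def proj(d,P):
    K=np.array(d['intrinsics']);T=np.array(d['world_from_camera'])
    c=T[:3,:3].T@(np.array(P)-T[:3,3]); q=K@[c[0],-c[1],-c[2]]; return q[:2]/q[2]
E
python3 - <<'E'
from h import *
import pickle
a=grab('scene','s0.png');b=grab('top','t0.png')
pickle.dump((a,b),open('f0.pkl','wb'))
for d in(a,b):print([k for k in d],np.round(d['intrinsics'],1),np.round(d['world_from_camera'],2))
s=manip.sense();print(s); print(R.from_rotvec(s['tool_rot']).as_matrix().round(3))
E
```

```text
['frame', 'intrinsics', 'world_from_camera'] [[501.9   0.  319.8]
 [  0.  501.9 196.2]
 [  0.    0.    1. ]] [[ 8.6000e-01  2.9000e-01 -4.3000e-01  2.2504e+02]
 [-5.2000e-01  5.0000e-01 -6.9000e-01 -4.6211e+02]
 [ 1.0000e-02  8.1000e-01  5.8000e-01  5.7386e+02]
 [ 0.0000e+00  0.0000e+00  0.0000e+00  1.0000e+00]]
['frame', 'intrinsics', 'world_from_camera'] [[509.4   0.  317.5]
 [  0.  509.4 202.3]
 [  0.    0.    1. ]] [[-0.00000e+00  9.80000e-01 -2.00000e-01  3.77490e+02]
 [-1.00000e+00  0.00000e+00  3.00000e-02  1.66730e+02]
 [ 3.00000e-02  2.00000e-01  9.80000e-01  1.17453e+03]
 [ 0.00000e+00  0.00000e+00  0.00000e+00  1.00000e+00]]
{'time': 0.1, 'joint_pos': array([-1.23814862,  0.41181181, -0.01266788,  1.59693596,  0.00556974,
        1.13430452, -0.08221722]), 'qvel': array([ 0.00175118, -0.00295089, -0.00018994, -0.00317518,  0.00080071,
        0.00015169,  0.00085728]), 'tau': array([ 1.92650841e-03, -5.89098144e+01,  6.43264577e-01, -2.91707522e+01,
       -5.38649561e-02,  1.43979714e-02,  2.80691660e-05]), 'position': array([243.75032476, 575.02445363, 221.90843184]), 'tool_rot': array([-6.25475713e-01, -3.07849964e+00,  2.21648052e-03]), 'contact_force': array([-0.53945966, -0.31955427, -0.23790426]), 'torque': array([-0.01561066,  0.00013354, -0.03161804]), 'finger_gap': 0.9962565869616569}
[[-0.921  0.39  -0.   ]
 [ 0.39   0.921 -0.001]
 [-0.    -0.001 -1.   ]]
```

View pics/s0.png

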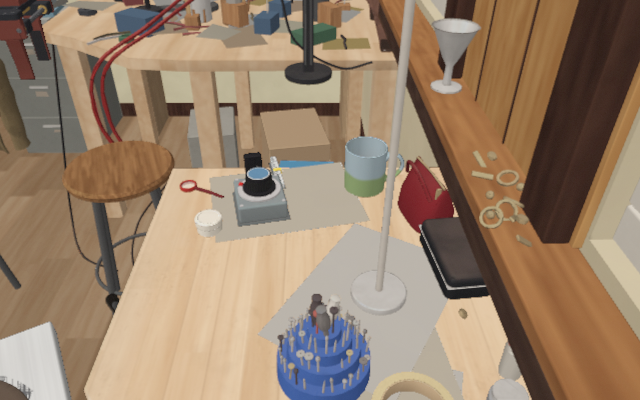

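View pics/t0.png

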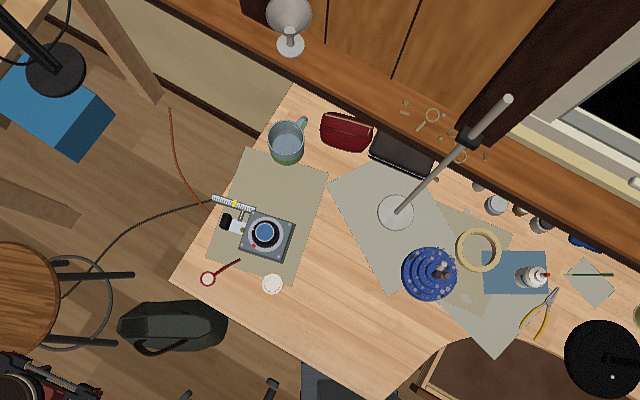

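```bash
python3 - <<'E'
from h import *
import pickle
a,b=pickle.load(open('f0.pkl','rb'))
for P in([0,0,0],[244,575,222],[244,575,400],[244,-575,222],[0,0,300]):print(P,proj(a,P).round(),proj(b,P).round())
for n,u,v,z in(('ring',264,233,76),('pole',395,212,5),('jar',272,284,29),('mug',287,140,94),('paddle',227,221,62),('loupe',208,279,9),('loupeend',240,260,9)):print(n,onz(b,u,v,z).round(1))
for n,u,v,z in(('ring',259,174,76),('pole',378,292,5),('jar',208,220,20),):print(n,onz(a,u,v,z).round(1))
big=cv2.resize(b['frame'][180:280,195:325,::-1],None,fx=6,fy=6,interpolation=cv2.INTER_CUBIC)
s=cv2.resize(a['frame'][140:230,180:310,::-1],None,fx=4,fy=4,interpolation=cv2.INTER_CUBIC)
cv2.imwrite('pics/z1.png',big);cv2.imwrite('pics/z2.png',s)
E
```

```text
[0, 0, 0] [-74. 469.] [382. 486.]
[244, 575, 222] [37. 68.] [ 72. 382.]
[244, 575, 400] [  3. -36.] [ 16. 401.]
[244, -575, 222] [ 588. 1462.] [712. 379.]
[0, 0, 300] [-249.  272.] [411. 554.]
ring [530.1 254.7  76. ]
pole [590.3 -44.8   5. ]
jar [422.6 238.6  29. ]
mug [735.3 206.6  94. ]
paddle [558.4 337.7  62. ]
loupe [434.6 384.    9. ]
loupeend [477.4 313.3   9. ]
ring [531.8 249.2  76. ]
pole [588.7 -45.    5. ]
jar [423.2 238.9  20. ]
```

View pics/z1.png

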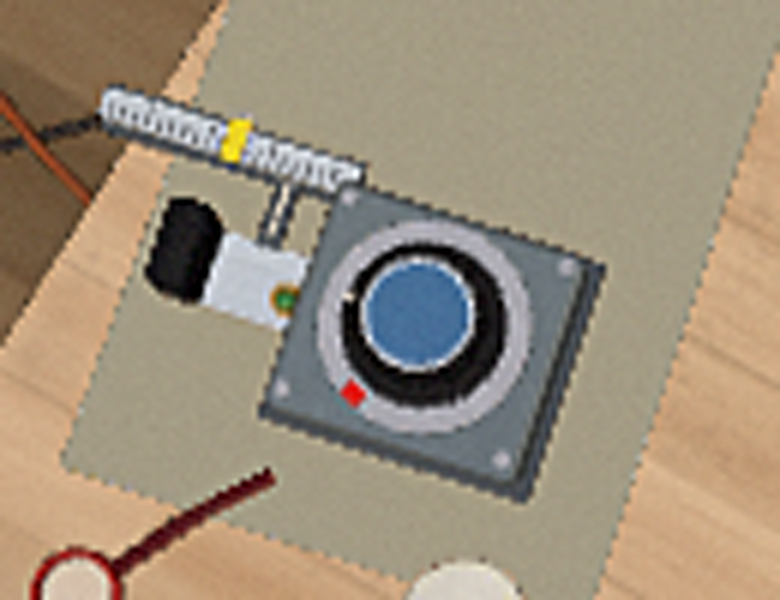

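View pics/z2.png

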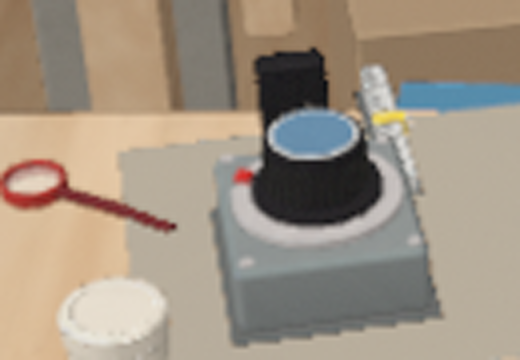

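Top crop: the ring's blue lens sits at crop (418,313), the red tab at (353,393), a faint white spot at about (348,297), the yellow mark at (235,140) and the paddle at (185,250). The pole foot is at about (590,-45), which is not between the arm (y=575) and the viewer. I'll now measure more exactly.

```bash
cat >> h.py <<'E'
from scipy.optimize import least_squares
def blob(d,f,box):
    im=d['frame'].astype(int); r,g,b=im[...,0],im[...,1],im[...,2]
    m=f(r,g,b).astype(np.uint8); k=np.zeros_like(m); u0,v0,u1,v1=box; k[v0:v1,u0:u1]=1; m*=k
    n,l,st,c=cv2.connectedComponentsWithStats(m); 
    if n<2:return None
    i=1+np.argmax(st[1:,4]); return c[i],st[i,4]
def tri(d1,p1,d2,p2):
    A=[];B=[]
    for d,p in((d1,p1),(d2,p2)):
        o,r=ray(d,*p); r=r/np.linalg.norm(r); M=np.eye(3)-np.outer(r,r); A.append(M);B.append(M@o)
    A=np.vstack(A);B=np.hstack(B); x=np.linalg.lstsq(A,B,rcond=None)[0]; return x,np.linalg.norm(A@x-B)
COL=dict(blue=lambda r,g,b:(b-r>50)&(b>110),red=lambda r,g,b:(r>170)&(g<70),yel=lambda r,g,b:(r>180)&(g>150)&(b<110),black=lambda r,g,b:(r+g+b<75))
E
python3 - <<'E'
from h import *
import pickle
a,b=pickle.load(open('f0.pkl','rb'))
print('poletop',proj(a,[590,-45,680]),proj(b,[590,-45,680]))
ba=(232,150,300,215);bb=(205,190,300,270)
for n in('blue','red','yel'):
    pa,pb=blob(a,COL[n],ba),blob(b,COL[n],bb); print(n,pa,pb)
    if pa and pb:
        print(tri(a,pa[0],b,pb[0]))
    z=dict(blue=76,red=50,yel=21)[n]
    if pb: print('top@z',onz(b,*pb[0],z).round(1))
    if pa: print('scn@z',onz(a,*pa[0],z).round(1))
pb=blob(b,COL['black'],(210,200,236,236));print('paddle',pb,onz(b,*pb[0],62).round(1))
# polar scan on flange about lens axis
c=onz(b,*blob(b,COL['blue'],bb)[0],76)[:2]
for rr in(26,28,30,32):
    out=[]
    for t in range(0,360,10):
        p=proj(b,[c[0]+rr*np.cos(np.radians(t)),c[1]+rr*np.sin(np.radians(t)),50])
        out.append(cv2.getRectSubPix(b['frame'],(1,1),(float(p[0]),float(p[1])))[0,0].tolist())
    print(rr,[(t*10,sum(o)//3) for t,o in enumerate(out)])
# housing screws / corners
for n,u,v in(('c1',195+348/6,180+183/6),('c2',195+606/6,180+265/6),('c3',195+527/6,180+497/6),('c4',195+262/6,180+412/6)):print(n,onz(b,u,v,40).round(1))
E
```

```text
poletop [ 446.80558446 -330.36004435] [508.02925422  96.94453012]
blue (array([258.03521127, 172.96478873]), np.int32(142)) (array([264.20264317, 231.73127753]), np.int32(227))
(array([532.69347948, 254.53006249,  75.0515827 ]), np.float64(0.406512296300879))
top@z [532.8 254.4  76. ]
scn@z [531.8 253.2  76. ]
red (array([240.5, 183.5]), np.int32(6)) (array([253.55555556, 245.22222222]), np.int32(9))
(array([506.56242652, 279.78527821,  46.05696015]), np.float64(0.44970257426020227))
top@z [506.4 279.3  50. ]
scn@z [504.1 274.3  50. ]
yel (array([277.13333333, 168.93333333]), np.int32(15)) (array([233.83333333, 202.83333333]), np.int32(24))
(array([607.9570618 , 330.15625014,  18.27433443]), np.float64(0.040786515447547494))
top@z [607.4 329.8  21. ]
scn@z [606.  326.3  21. ]
paddle (array([226.07692308, 220.95604396]), np.int32(91)) [558.5 339.7  62. ]
26 [(0, 51), (10, 71), (20, 86), (30, 85), (40, 68), (50, 47), (60, 22), (70, 43), (80, 4), (90, 11), (100, 17), (110, 24), (120, 23), (130, 30), (140, 26), (150, 30), (160, 30), (170, 29), (180, 28), (190, 27), (200, 32), (210, 29), 
[... 747 characters left out ...]
90, 53), (200, 39), (210, 37), (220, 51), (230, 42), (240, 30), (250, 20), (260, 60), (270, 69), (280, 63), (290, 80), (300, 50), (310, 70), (320, 70), (330, 70), (340, 64), (350, 99)]
32 [(0, 162), (10, 159), (20, 178), (30, 168), (40, 174), (50, 165), (60, 174), (70, 186), (80, 183), (90, 159), (100, 186), (110, 151), (120, 146), (130, 156), (140, 144), (150, 141), (160, 149), (170, 139), (180, 125), (190, 133), (200, 96), (210, 100), (220, 143), (230, 114), (240, 128), (250, 132), (260, 150), (270, 145), (280, 147), (290, 154), (300, 146), (310, 158), (320, 154), (330, 164), (340, 170), (350, 156)]
c1 [586.2 283.4  40. ]
c2 [555.3 186.2  40. ]
c3 [468.6 214.7  40. ]
c4 [499.8 313.1  40. ]
```

```bash
cat >> h.py <<'E'
def plan(tgt,az,n,grip,last=None):
    """rows to bring TCP to tgt with tool y at world azimuth az (deg), n rows"""
    s=manip.sense(); M=R.from_rotvec(s['tool_rot']).as_matrix()
    a0=np.degrees(np.arctan2(M[1,1],M[0,1])); da=(az-a0+180)%360-180
    p=np.array(s['position']); st=(np.array(tgt)-p)/n
    print('t',round(s['time'],2),'pos',p.round(1),'az',round(a0,1),'d',(st*n).round(1),da.round(1),'F',np.round(s['contact_force'],1),'gap',round(s['finger_gap'],3))
    for i in range(n):
        a=np.radians(a0+da*i/n); x=np.array([-np.sin(a),np.cos(a),0]);y=np.array([np.cos(a),np.sin(a),0])
        print([grip,round(st@x/10,2),round(st@y/10,2),round(-st[2]/10,2),round(-da/n,2)])
E
python3 - <<'E'
from h import *
import pickle
plan([533,254.5,180],5,10,1)
a,b=pickle.load(open('f0.pkl','rb'))
for t in range(58,82,2):
    print(t,[int(np.mean(cv2.getRectSubPix(b['frame'],(1,1),tuple(float(q) for q in proj(b,[532.8+rr*np.cos(np.radians(t)),254.4+rr*np.sin(np.radians(t)),50]))))) for rr in(26,27,28,29,30)])
E
```

```text
t 0.1 pos [243.8 575.  221.9] az 67.0 d [ 289.2 -320.5  -41.9] -62.0 F [-0.5 -0.3 -0.2] gap 0.996
[1, np.float64(-3.91), np.float64(-1.82), np.float64(0.42), np.float64(6.2)]
[1, np.float64(-4.09), np.float64(-1.39), np.float64(0.42), np.float64(6.2)]
[1, np.float64(-4.21), np.float64(-0.94), np.float64(0.42), np.float64(6.2)]
[1, np.float64(-4.29), np.float64(-0.48), np.float64(0.42), np.float64(6.2)]
[1, np.float64(-4.32), np.float64(-0.01), np.float64(0.42), np.float64(6.2)]
[1, np.float64(-4.29), np.float64(0.45), np.float64(0.42), np.float64(6.2)]
[1, np.float64(-4.22), np.float64(0.92), np.float64(0.42), np.float64(6.2)]
[1, np.float64(-4.1), np.float64(1.37), np.float64(0.42), np.float64(6.2)]
[1, np.float64(-3.92), np.float64(1.8), np.float64(0.42), np.float64(6.2)]
[1, np.float64(-3.71), np.float64(2.21), np.float64(0.42), np.float64(6.2)]
58 [36, 7, 17, 31, 73]
60 [20, 14, 16, 34, 87]
62 [19, 20, 23, 54, 97]
64 [35, 28, 37, 68, 106]
66 [49, 36, 62, 83, 108]
68 [56, 57, 104, 138, 150]
70 [41, 70, 141, 191, 188]
72 [12, 58, 116, 149, 170]
74 [9, 37, 77, 86, 99]
76 [9, 26, 43, 43, 38]
78 [2, 8, 17, 24, 44]
80 [4, 3, 7, 14, 51]
```

The frames may disagree: joint 1 is negative and the pole's described place would fit the arm starting at y<0. I'll make a small test move and compare pictures.

>>> apply_moves --increments '[1,-2,-1,0,0,1,-2,-1,0,0]'

```text
time: 0.3
position: [269.9, 542.1, 220.5]
tool_rot: [-0.616, -3.078, 0.004]
contact_force: [0.3, -0.1, -0.1]
finger_gap: 1.0
```

```bash
python3 - <<'E'
from h import *
import pickle
a,b=pickle.load(open('f0.pkl','rb'))
s=manip.sense();print(s['position'],s['joint_pos'].round(3))
for n,o in(('scene',a),('top',b)):
    d=grab(n); df=np.abs(d['frame'].astype(int)-o['frame']).sum(2)>60
    v,u=np.nonzero(df); print(n,len(u), (u.min(),u.max(),v.min(),v.max(),np.median(u),np.median(v)) if len(u) else '', proj(d,s['position']))
    print(np.abs(d['world_from_camera']-o['world_from_camera']).max())
E
```

```text
[269.91557343 542.10891896 220.46249276] [-1.184  0.382 -0.005  1.646  0.     1.117 -0.013]
scene 3222 (np.int64(0), np.int64(72), np.int64(0), np.int64(83), np.float64(39.0), np.float64(40.0)) [55.4388276  72.21485219]
0.0
top 4310 (np.int64(0), np.int64(634), np.int64(16), np.int64(399), np.float64(59.0), np.float64(371.0)) [ 92.5539016  366.73248849]
0.0
```

The image change agrees with the reported pose: the arm really is at +y, and the pole (590,-45) is beyond the viewer, so the direct path is clear. I'll proceed.

>>> apply_moves --increments '[1,-3.9,-1.8,0.4,6.2,1,-4.1,-1.4,0.4,6.2,1,-4.2,-0.9,0.4,6.2,1,-4.3,-0.5,0.4,6.2,1,-4.3,0,0.4,6.2,1,-4.3,0.4,0.4,6.2,1,-4.2,0.9,0.4,6.2]'

```text
time: 1.1
position: [470.3, 320.4, 190.4]
tool_rot: [-1.729, -2.615, 0.001]
contact_force: [-0.4, 0.6, 0.3]
finger_gap: 1.001
```

```bash
python3 - <<'E'
from h import *
plan([533,254.5,150],5,5,1)
print(manip.sense()['joint_pos'].round(2))
E
```

```text
t 1.1 pos [470.3 320.4 190.4] az 23.1 d [ 62.7 -65.9 -40.4] -18.1 F [-0.4  0.6  0.3] gap 1.001
[1, np.float64(-1.7), np.float64(0.64), np.float64(0.81), np.float64(3.61)]
[1, np.float64(-1.66), np.float64(0.74), np.float64(0.81), np.float64(3.61)]
[1, np.float64(-1.61), np.float64(0.85), np.float64(0.81), np.float64(3.61)]
[1, np.float64(-1.55), np.float64(0.95), np.float64(0.81), np.float64(3.61)]
[1, np.float64(-1.49), np.float64(1.04), np.float64(0.81), np.float64(3.61)]
[-0.87  0.35  0.25  1.78 -0.1   1.02 -0.18]
```

>>> apply_moves --increments '[1,-1.8,0.7,0.8,4,1,-1.7,0.8,0.8,4,1,-1.7,0.9,0.8,4,1,-1.6,1.0,0.8,4,1,-1.0,0.8,0.6,2,1,0,0,0,0,1,0,0,0,0]'

```text
time: 1.8
position: [535.5, 252.6, 146.9]
tool_rot: [-2.145, -2.286, 0.006]
contact_force: [0.0, -0.6, -0.3]
finger_gap: 1.0
```

```bash
python3 - <<'E'
from h import *
plan([533,254.5,100],5,3,1)
print(manip.sense()['joint_pos'].round(2))
E
```

```text
t 1.8 pos [535.5 252.6 146.9] az 3.7 d [ -2.5   1.9 -46.9] 1.3 F [ 0.  -0.6 -0.3] gap 1.0
[1, np.float64(0.07), np.float64(-0.08), np.float64(1.56), np.float64(-0.45)]
[1, np.float64(0.07), np.float64(-0.08), np.float64(1.56), np.float64(-0.45)]
[1, np.float64(0.07), np.float64(-0.08), np.float64(1.56), np.float64(-0.45)]
[-0.77  0.44  0.33  1.77 -0.18  0.96 -0.3 ]
```

>>> apply_moves --increments '[1,0.1,-0.1,1.6,0,1,0.1,-0.1,1.6,0,1,0,0,1.6,0,1,0,0,1.6,0,1,0,0,1.3,0,1,0,0,1,0,1,0,0,0,0]'

```text
time: 2.5
position: [530.3, 263.5, 59.3]
tool_rot: [-2.126, -2.298, -0.004]
contact_force: [-0.7, -0.4, -0.5]
finger_gap: 0.999
```

```bash
python3 - <<'E'
from h import *
plan([533,254.5,56],5,2,1)
E
```

```text
t 2.5 pos [530.3 263.5  59.3] az 4.5 d [ 2.7 -9.  -3.3] 0.5 F [-0.7 -0.4 -0.5] gap 0.999
[1, np.float64(-0.46), np.float64(0.1), np.float64(0.17), np.float64(-0.27)]
[1, np.float64(-0.46), np.float64(0.1), np.float64(0.17), np.float64(-0.27)]
```

>>> apply_moves --increments '[1,-0.5,0.1,0.1,0,1,-0.5,0.1,0.1,0,1,0,0,0.1,0,1,0,0,0,0]'

```text
time: 2.9
position: [534.5, 253.2, 57.7]
tool_rot: [-2.127, -2.299, -0.008]
contact_force: [0.3, 0.2, 0.0]
finger_gap: 1.002
```

```bash
python3 - <<'E'
from h import *
plan([533,254.5,56],5,1,1)
E
```

```text
t 2.9 pos [534.5 253.2  57.7] az 4.5 d [-1.5  1.3 -1.7] 0.5 F [0.3 0.2 0. ] gap 1.002
[1, np.float64(0.14), np.float64(-0.14), np.float64(0.17), np.float64(-0.54)]
```

Close on the drum (no motion).

>>> apply_moves --increments '[1,0.1,-0.1,0.1,0,-1,0,0,0,0,-1,0,0,0,0,-1,0,0,0,0,-1,0,0,0,0,-1,0,0,0,0,-1,0,0,0,0,-1,0,0,0,0]'

```text
time: 3.7
position: [532.3, 254.5, 57.5]
tool_rot: [-2.125, -2.298, -0.007]
contact_force: [1.1, -0.1, -0.6]
finger_gap: 0.542
```

```bash
python3 - <<'E'
from h import *
plan([533,254.5,56],5+66.5,10,-1)
E
```

```text
t 3.7 pos [532.3 254.5  57.5] az 4.5 d [ 0.7 -0.  -1.5] 67.0 F [ 1.1 -0.1 -0.6] gap 0.542
[-1, np.float64(-0.0), np.float64(0.01), np.float64(0.01), np.float64(-6.7)]
[-1, np.float64(-0.0), np.float64(0.01), np.float64(0.01), np.float64(-6.7)]
[-1, np.float64(-0.0), np.float64(0.01), np.float64(0.01), np.float64(-6.7)]
[-1, np.float64(-0.0), np.float64(0.01), np.float64(0.01), np.float64(-6.7)]
[-1, np.float64(-0.0), np.float64(0.01), np.float64(0.01), np.float64(-6.7)]
[-1, np.float64(-0.0), np.float64(0.0), np.float64(0.01), np.float64(-6.7)]
[-1, np.float64(-0.0), np.float64(0.0), np.float64(0.01), np.float64(-6.7)]
[-1, np.float64(-0.01), np.float64(0.0), np.float64(0.01), np.float64(-6.7)]
[-1, np.float64(-0.01), np.float64(0.0), np.float64(0.01), np.float64(-6.7)]
[-1, np.float64(-0.01), np.float64(0.0), np.float64(0.01), np.float64(-6.7)]
```

Gap 0.542 = 48 mm, so the drum is gripped and the TCP is on its axis. Turn anticlockwise at a gentle pace.

>>> apply_moves --increments '[-1,0,0,0,-5,-1,0,0,0,-5,-1,0,0,0,-5,-1,0,0,0,-5,-1,0,0,0,-5,-1,0,0,0,0]'

```text
time: 4.3
position: [531.8, 254.4, 57.5]
tool_rot: [-1.556, -2.717, -0.009]
contact_force: [0.1, 1.2, 1.1]
finger_gap: 0.542
```

```bash
python3 - <<'E'
from h import *
plan([532.5,254.5,57.5],4.5+66.5,1,-1)
print(manip.sense()['joint_pos'].round(2),manip.sense()['torque'].round(2))
d=grab('top');cv2.imwrite('pics/z3.png',cv2.resize(d['frame'][150:290,190:350,::-1],None,fx=4,fy=4,interpolation=cv2.INTER_CUBIC))
E
```

```text
t 4.3 pos [531.8 254.4  57.5] az 30.4 d [0.7 0.1 0. ] 40.6 F [0.1 1.2 1.1] gap 0.542
[-1, np.float64(-0.02), np.float64(0.06), np.float64(-0.0), np.float64(-40.61)]
[-0.65  0.54  0.17  1.84 -0.14  0.77  0.13] [-0.19  0.49  0.02]
```

View pics/z3.png

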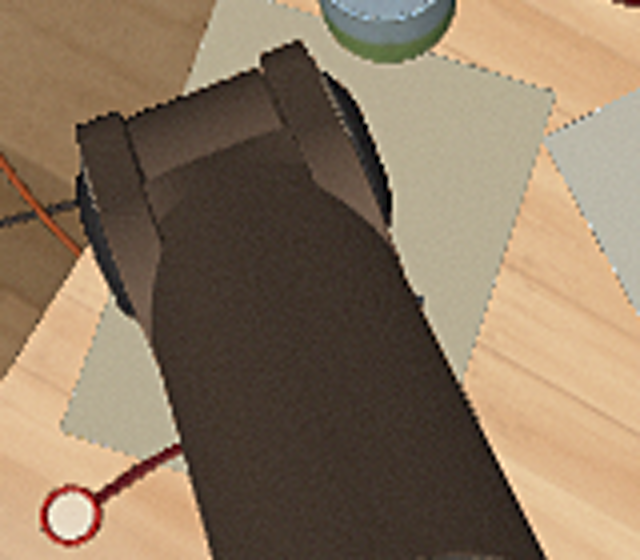

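The arm hides the viewer from the top camera. The ring torque (~0.05) is as expected; I'll finish the turn.

>>> apply_moves --increments '[-1,0,0,0,-5,-1,0,0,0,-5,-1,0,0,0,-5,-1,0,0,0,-5,-1,0,0,0,-5,-1,0,0,0,-5,-1,0,0,0,-5,-1,0,0,0,-4,-1,0,0,0,0]'

```text
time: 5.25
position: [531.4, 253.7, 57.4]
tool_rot: [-0.562, -3.081, -0.009]
contact_force: [-0.6, 1.0, 2.9]
finger_gap: 0.539
```

```bash
python3 - <<'E'
from h import *
plan([532.5,254.5,57.5],4.5+66.5,1,-1)
d=grab('scene');cv2.imwrite('pics/z4.png',cv2.resize(d['frame'][100:240,170:330,::-1],None,fx=4,fy=4,interpolation=cv2.INTER_CUBIC))
E
```

```text
t 5.25 pos [531.4 253.7  57.4] az 69.3 d [1.1 0.8 0.1] 1.7 F [-0.6  1.   2.9] gap 0.539
[-1, np.float64(-0.07), np.float64(0.11), np.float64(-0.01), np.float64(-1.69)]
```

View pics/z4.png

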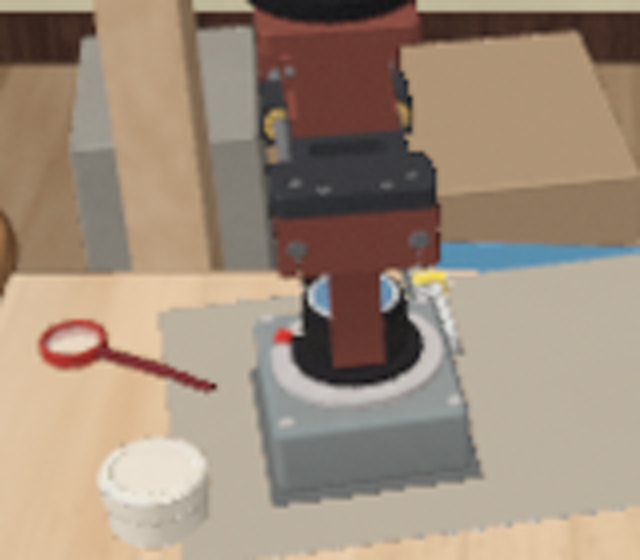

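Scene crop: the drum is gripped and the red tab is at (283,336), with the line end hidden in a few pixels beside it. I'll add the last degree or two, release and lift to look.

>>> apply_moves --increments '[-1,0,0,0,-1.7,-1,0,0,0,0,-1,0,0,0,0,1,0,0,0,0,1,0,0,0,0,1,0,0,0,0,1,0,0,0,0,1,0,0,0,0]'

```text
time: 6.1
position: [532.3, 253.8, 57.3]
tool_rot: [-0.53, -3.088, -0.01]
contact_force: [-0.9, -0.9, 0.1]
finger_gap: 0.96
```

>>> apply_moves --increments '[1,0,0,-1.5,0,1,0,0,-1.5,0,1,0,0,-2,0,1,0,0,-2,0,1,0,0,-2,0,1,0,0,0,0]'

```text
time: 6.7
position: [533.4, 252.9, 155.4]
tool_rot: [-0.531, -3.089, -0.012]
contact_force: [0.4, 0.7, -0.4]
finger_gap: 0.997
```

```bash
python3 - <<'E'
from h import *
plan([558.5,339.7,150],72,6,1)
d=grab('scene');cv2.imwrite('pics/z5.png',cv2.resize(d['frame'][130:230,200:310,::-1],None,fx=6,fy=6,interpolation=cv2.INTER_CUBIC))
for t in range(120,156,2):
    print(t,[int(np.mean(cv2.getRectSubPix(d['frame'],(1,1),tuple(float(q) for q in proj(d,[532.5+rr*np.cos(np.radians(t)),254.2+rr*np.sin(np.radians(t)),50]))))) for rr in(25,26,27,28,29,30,31)])
E
```

```text
t 6.7 pos [533.4 252.9 155.4] az 70.5 d [25.1 86.8 -5.4] 1.5 F [ 0.4  0.7 -0.4] gap 0.997
[1, np.float64(0.09), np.float64(1.5), np.float64(0.09), np.float64(-0.25)]
[1, np.float64(0.08), np.float64(1.5), np.float64(0.09), np.float64(-0.25)]
[1, np.float64(0.08), np.float64(1.5), np.float64(0.09), np.float64(-0.25)]
[1, np.float64(0.07), np.float64(1.5), np.float64(0.09), np.float64(-0.25)]
[1, np.float64(0.06), np.float64(1.5), np.float64(0.09), np.float64(-0.25)]
[1, np.float64(0.06), np.float64(1.5), np.float64(0.09), np.float64(-0.25)]
120 [37, 37, 37, 37, 36, 56, 92]
122 [37, 37, 37, 37, 46, 85, 125]
124 [37, 37, 38, 38, 72, 111, 142]
126 [38, 39, 40, 56, 95, 132, 160]
128 [38, 41, 43, 77, 115, 148, 178]
130 [39, 43, 59, 94, 128, 160, 184]
132 [42, 48, 74, 106, 140, 173, 185]
134 [47, 59, 92, 123, 153, 179, 187]
136 [51, 76, 112, 143, 172, 184, 188]
138 [57, 94, 134, 162, 189, 187, 185]
140 [61, 103, 147, 177, 193, 186, 170]
142 [60, 91, 119, 143, 155, 155, 140]
144 [53, 72, 88, 103, 109, 111, 105]
146 [42, 48, 53, 59, 64, 70, 78]
148 [38, 39, 39, 39, 44, 51, 67]
150 [39, 40, 39, 40, 45, 54, 73]
152 [39, 40, 40, 41, 46, 58, 78]
154 [40, 41, 40, 42, 47, 61, 84]
```

View pics/z5.png

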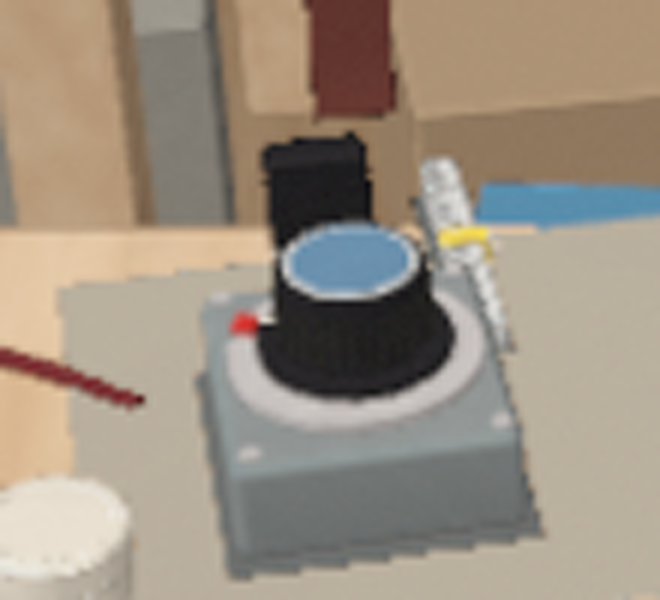

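The white line is at crop (266,322), right beside the red tab at (244,324). I'll swing the hand aside so the top camera can check it properly.

>>> apply_moves --increments '[1,1.9,3.6,0,0,1,1.9,3.6,0,0,1,1.9,3.6,0,0,1,1.9,3.6,0,0,1,1.9,3.6,0,0,1,1.9,3.6,0,0,1,0,0,0,0]'

```text
time: 7.45
position: [495.5, 498.6, 150.9]
tool_rot: [-0.541, -3.083, -0.001]
contact_force: [-0.8, 1.0, 0.6]
finger_gap: 1.002
```

```bash
python3 - <<'E'
from h import *
print(manip.sense()['position'].round(1))
d=grab('top');cv2.imwrite('pics/z6.png',cv2.resize(d['frame'][180:280,195:325,::-1],None,fx=6,fy=6,interpolation=cv2.INTER_CUBIC))
bb=(205,190,300,270);im=d['frame'].astype(float)
c=onz(d,*blob(d,COL['blue'],bb)[0],76)[:2];print('axis',c)
def samp(rr,t):
    p=proj(d,[c[0]+rr*np.cos(np.radians(t)),c[1]+rr*np.sin(np.radians(t)),50]); return cv2.getRectSubPix(im.astype(np.float32),(1,1),tuple(float(q) for q in p))[0,0]
T=np.arange(110,166,2)
W=np.array([np.mean([samp(r,t).min() for r in(27,28,29)]) for t in T]);Rd=np.array([np.mean([samp(r,t)[0]-samp(r,t)[1] for r in(34,35,36,37)]) for t in T])
w=np.clip(W-W.min()-25,0,None);q=np.clip(Rd-30,0,None)
print(W.astype(int),Rd.astype(int));print('line',(w*T).sum()/w.sum(),'tab',(q*T).sum()/q.sum())
print('yel',onz(d,*blob(d,COL['yel'],bb)[0],21).round(1))
pb=blob(d,COL['black'],(210,200,236,236));print('paddle',pb,onz(d,*pb[0],62).round(1))
E
```

```text
[495.5 498.6 150.9]
axis [532.76363382 254.4009783 ]
[ 31  28  24  24  25  22  23  25  23  27  41  75 131 173 162  95  44  26
  23  23  25  25  25  26  24  27  26  25] [  1   2   1   1   1   1   0  -4   0  38 112 174 198 197 195 175 102  24
  -7  -4   0   1   1   1   1   1   2   2]
line 136.35547167204246 tab 135.8628563561249
yel [607.4 329.9  21. ]
paddle (array([227.96428571, 222.26785714]), np.int32(56)) [555.6 335.5  62. ]
```

View pics/z6.png

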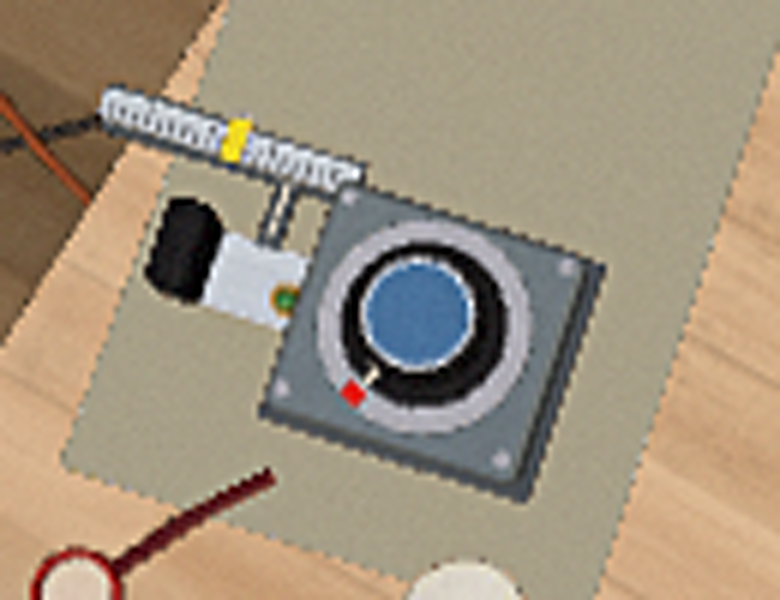

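Top view: the white line (136.4°) and the tab (135.9°) are aligned, and the slide is home. On to the paddle with half-open jaws.

```bash
python3 - <<'E'
from h import *
plan([557,339,130],72,5,0)
E
```

```text
t 7.5 pos [497.  495.2 150.7] az 70.0 d [  60.  -156.2  -20.7] 2.0 F [-0.4  0.2  0.1] gap 0.998
[0, np.float64(-2.2), np.float64(-2.52), np.float64(0.41), np.float64(-0.41)]
[0, np.float64(-2.18), np.float64(-2.54), np.float64(0.41), np.float64(-0.41)]
[0, np.float64(-2.16), np.float64(-2.55), np.float64(0.41), np.float64(-0.41)]
[0, np.float64(-2.14), np.float64(-2.57), np.float64(0.41), np.float64(-0.41)]
[0, np.float64(-2.12), np.float64(-2.59), np.float64(0.41), np.float64(-0.41)]
```

>>> apply_moves --increments '[0,-2.2,-2.5,0.4,-0.4,0,-2.2,-2.5,0.4,-0.4,0,-2.2,-2.5,0.4,-0.4,0,-2.1,-2.6,0.4,-0.4,0,-1.5,-1.8,0.4,-0.4,0,0,0,0,0,0,0,0,0,0]'

```text
time: 8.2
position: [555.0, 333.6, 124.4]
tool_rot: [-0.497, -3.087, 0.018]
contact_force: [0.3, -0.3, -0.2]
finger_gap: 0.5
```

```bash
python3 - <<'E'
from h import *
plan([557,339,90],72,4,0)
E
```

```text
t 8.2 pos [555.  333.6 124.4] az 71.7 d [  2.    5.4 -34.4] 0.3 F [ 0.3 -0.3 -0.2] gap 0.5
[0, np.float64(-0.01), np.float64(0.14), np.float64(0.86), np.float64(-0.07)]
[0, np.float64(-0.01), np.float64(0.14), np.float64(0.86), np.float64(-0.07)]
[0, np.float64(-0.01), np.float64(0.14), np.float64(0.86), np.float64(-0.07)]
[0, np.float64(-0.01), np.float64(0.14), np.float64(0.86), np.float64(-0.07)]
```

>>> apply_moves --increments '[0,0,0.2,0.9,0,0,0,0.2,0.9,0,0,0,0.1,0.9,0,0,0,0,0.9,0,0,0,0,0,0,0,0,0,0,0]'

```text
time: 8.8
position: [552.9, 342.7, 83.8]
tool_rot: [-0.488, -3.086, 0.017]
contact_force: [-0.3, 0.4, 0.8]
finger_gap: 0.501
```

```bash
python3 - <<'E'
from h import *
plan([557,339,33],72,10,0)
d=grab('scene');cv2.imwrite('pics/z7.png',cv2.resize(d['frame'][110:220,200:310,::-1],None,fx=5,fy=5,interpolation=cv2.INTER_CUBIC))
E
```

```text
t 8.8 pos [552.9 342.7  83.8] az 72.0 d [  4.1  -3.7 -50.8] -0.0 F [-0.3  0.4  0.8] gap 0.501
[0, np.float64(-0.05), np.float64(-0.02), np.float64(0.51), np.float64(0.0)]
[0, np.float64(-0.05), np.float64(-0.02), np.float64(0.51), np.float64(0.0)]
[0, np.float64(-0.05), np.float64(-0.02), np.float64(0.51), np.float64(0.0)]
[0, np.float64(-0.05), np.float64(-0.02), np.float64(0.51), np.float64(0.0)]
[0, np.float64(-0.05), np.float64(-0.02), np.float64(0.51), np.float64(0.0)]
[0, np.float64(-0.05), np.float64(-0.02), np.float64(0.51), np.float64(0.0)]
[0, np.float64(-0.05), np.float64(-0.02), np.float64(0.51), np.float64(0.0)]
[0, np.float64(-0.05), np.float64(-0.02), np.float64(0.51), np.float64(0.0)]
[0, np.float64(-0.05), np.float64(-0.02), np.float64(0.51), np.float64(0.0)]
[0, np.float64(-0.05), np.float64(-0.02), np.float64(0.51), np.float64(0.0)]
```

View pics/z7.png

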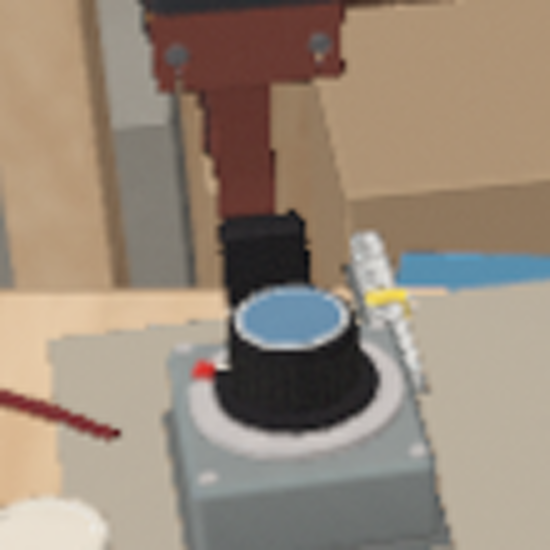

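The jaws straddle the paddle, with the near finger slightly left of its centre. Correct and descend.

>>> apply_moves --increments '[0,-0.3,-0.1,0,0,0,-0.2,-0.1,0.5,0,0,0,0,0.5,0,0,0,0,0.5,0,0,0,0,0.5,0,0,0,0,0,0]'

```text
time: 9.45
position: [557.7, 338.6, 63.0]
tool_rot: [-0.489, -3.087, 0.016]
contact_force: [0.1, 0.1, -0.1]
finger_gap: 0.5
```

```bash
python3 - <<'E'
from h import *
plan([557,339,33],72,6,0)
E
```

```text
t 9.45 pos [557.7 338.6  63. ] az 72.0 d [ -0.7   0.4 -30. ] 0.0 F [ 0.1  0.1 -0.1] gap 0.5
[0, np.float64(0.01), np.float64(0.0), np.float64(0.5), np.float64(-0.0)]
[0, np.float64(0.01), np.float64(0.0), np.float64(0.5), np.float64(-0.0)]
[0, np.float64(0.01), np.float64(0.0), np.float64(0.5), np.float64(-0.0)]
[0, np.float64(0.01), np.float64(0.0), np.float64(0.5), np.float64(-0.0)]
[0, np.float64(0.01), np.float64(0.0), np.float64(0.5), np.float64(-0.0)]
[0, np.float64(0.01), np.float64(0.0), np.float64(0.5), np.float64(-0.0)]
```

>>> apply_moves --increments '[0,0,0,0.5,0,0,0,0,0.5,0,0,0,0,0.5,0,0,0,0,0.5,0,0,0,0,0.5,0,0,0,0,0.5,0,0,0,0,0,0]'

```text
time: 10.15
position: [556.8, 338.4, 29.9]
tool_rot: [-0.489, -3.087, 0.016]
contact_force: [0.2, -0.5, -0.1]
finger_gap: 0.503
```

```bash
python3 - <<'E'
from h import *
plan([557,339,33],72,1,0)
E
```

```text
t 10.15 pos [556.8 338.4  29.9] az 72.0 d [0.2 0.6 3.1] -0.0 F [ 0.2 -0.5 -0.1] gap 0.503
[0, np.float64(0.0), np.float64(0.06), np.float64(-0.31), np.float64(0.01)]
```

Good. Close.

>>> apply_moves --increments '[-1,0,0,0,0,-1,0,0,0,0,-1,0,0,0,0,-1,0,0,0,0,-1,0,0,0,0,-1,0,0,0,0]'

```text
time: 10.75
position: [558.7, 344.8, 30.4]
tool_rot: [-0.486, -3.092, 0.0]
contact_force: [0.3, 0.7, -0.8]
finger_gap: 0.184
```

```bash
python3 - <<'E'
from h import *
plan([557,339,30],72,1,-1)
E
```

```text
t 10.75 pos [558.7 344.8  30.4] az 72.1 d [-1.7 -5.8 -0.4] -0.1 F [ 0.3  0.7 -0.8] gap 0.184
[-1, np.float64(-0.01), np.float64(-0.6), np.float64(0.04), np.float64(0.14)]
```

Gripped (16 mm gap). Pull along tool +y part way.

>>> apply_moves --increments '[-1,0,0.5,0,0,-1,0,0.5,0,0,-1,0,0.5,0,0,-1,0,0.5,0,0,-1,0,0,0,0,-1,0,0,0,0]'

```text
time: 11.35
position: [564.1, 361.5, 30.3]
tool_rot: [-0.489, -3.088, 0.01]
contact_force: [-3.6, -4.2, 1.3]
finger_gap: 0.18
```

```bash
python3 - <<'E'
from h import *
plan([558.7,344.8,30],72,1,-1)
for n,(x0,y0,x1,y1) in(('top',(195,180,295,260)),('scene',(220,130,300,200))):
    d=grab(n);cv2.imwrite('pics/z8_%s.png'%n,cv2.resize(d['frame'][y0:y1,x0:x1,::-1],None,fx=5,fy=5,interpolation=cv2.INTER_CUBIC))
a=cv2.imread('pics/z8_top.png');b=cv2.imread('pics/z8_scene.png');h=max(a.shape[0],b.shape[0])
f=lambda i:np.vstack([i,np.zeros((h-i.shape[0],i.shape[1],3),np.uint8)])
m=np.hstack([f(a),f(b)]);m=m[:,:];m=cv2.resize(m,None,fx=800/m.shape[1],fy=800/m.shape[1]);cv2.imwrite('pics/z8.png',m);print(m.shape)
E
```

```text
t 11.35 pos [564.1 361.5  30.3] az 72.0 d [ -5.4 -16.7  -0.3] -0.0 F [-3.6 -4.2  1.3] gap 0.18
[-1, np.float64(-0.0), np.float64(-1.75), np.float64(0.03), np.float64(0.03)]
(356, 800, 3)
```

View pics/z8.png

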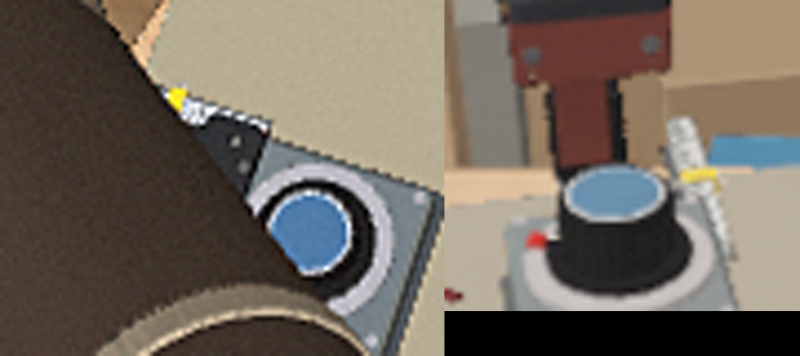

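Top is mostly hidden by the forearm; in the scene half the yellow mark is at (700,175) with the tongue about (672,180). I'll measure the needed pull from the earlier clear top frame.

```bash
python3 - <<'E'
from h import *
import pickle
a,b=pickle.load(open('f0.pkl','rb'))
im=b['frame'].astype(np.float32)
u=np.array([np.cos(np.radians(72)),np.sin(np.radians(72))]);w=np.array([u[1],-u[0]])
O=np.array([527.5,249.4])
def g(d,s,y,z):
    p=proj(d,[*(O+u*s+w*y),z]); return cv2.getRectSubPix(d['frame'].astype(np.float32),(1,1),(float(p[0]),float(p[1])))[0,0]
S=np.arange(54,114,2)
for y in(22,26,30,34,37): print(y,[(int(s),int(g(b,s,y,20).min())) for s in S if s<94])
for y in(41,45,49,52): print('m',y,[(int(s),int(g(b,s,y,21)[1]-g(b,s,y,21)[2])) for s in S if s>84])
d=grab('scene');print('scene rgb')
for y in(34,37,39): print(y,[(int(s),g(d,s,y,20).astype(int).tolist()) for s in range(70,112,3)])
c=blob(b,COL['yel'],(205,190,300,270))[0]; q=onz(b,*c,21)[:2]-O; print('mark',q@u,q@w)
E
```

```text
22 [(54, 108), (56, 95), (58, 99), (60, 122), (62, 134), (64, 130), (66, 130), (68, 134), (70, 93), (72, 68), (74, 91), (76, 167), (78, 117), (80, 83), (82, 107), (84, 134), (86, 131), (88, 129), (90, 128), (92, 129)]
26 [(54, 107), (56, 100), (58, 91), (60, 131), (62, 134), (64, 131), (66, 130), (68, 134), (70, 140), (72, 87), (74, 98), (76, 139), (78, 124), (80, 72), (82, 127), (84, 134), (86, 134), (88, 131), (90, 130), (92, 131)]
30 [(54, 108), (56, 98), (58, 105), (60, 129), (62, 133), (64, 132), (66, 131), (68, 136), (70, 108), (72, 62), (74, 69), (76, 176), (78, 120), (80, 98), (82, 128), (84, 132), (86, 131), (88, 131), (90, 128), (92, 130)]
34 [(54, 110), (56, 97), (58, 82), (60, 116), (62, 134), (64, 132), (66, 132), (68, 135), (70, 139), (72, 88), (74, 106), (76, 160), (78, 116), (80, 65), (82, 124), (84, 135), (86, 132), (88, 132), (90, 131), (92, 131)]
37 [(54, 109), (56, 101), (58, 98), (60, 122), (62, 140), (64, 137), (66, 138), (68, 139), (70, 106), (72, 65), (74, 71), (76, 180), (78, 109), (80, 87), (82, 128), (84, 138), (86, 135), (88, 137), (90, 137), (92, 132)]
m 
[... 934 characters left out ...]
 130])]
37 [(70, [149, 151, 149]), (73, [136, 139, 138]), (76, [131, 135, 135]), (79, [115, 117, 117]), (82, [80, 82, 81]), (85, [72, 74, 74]), (88, [96, 96, 93]), (91, [130, 127, 121]), (94, [138, 134, 129]), (97, [134, 128, 119]), (100, [149, 137, 123]), (103, [165, 147, 129]), (106, [158, 141, 123]), (109, [133, 120, 105])]
39 [(70, [152, 155, 153]), (73, [147, 151, 150]), (76, [148, 152, 151]), (79, [139, 143, 142]), (82, [109, 112, 110]), (85, [102, 104, 104]), (88, [117, 118, 114]), (91, [145, 142, 135]), (94, [165, 160, 152]), (97, [147, 143, 137]), (100, [127, 125, 120]), (103, [115, 115, 112]), (106, [121, 118, 114]), (109, [122, 120, 116])]
mark 101.13140982391226 51.19554620389205
```

Pointer home is at s≈76.2 and the mark at ≈101.3, so the pull is ≈25 mm; 17.5 mm is done (the scene also shows the pointer at ≈93). About 7.5 mm remains.

>>> apply_moves --increments '[-1,0,0.3,0,0,-1,0,0.3,0,0,-1,0,0.3,0,0,-1,0,0,0,0,-1,0,0,0,0]'

```text
time: 12.0
position: [566.3, 368.4, 30.4]
tool_rot: [-0.49, -3.087, 0.013]
contact_force: [-2.0, -4.2, 1.5]
finger_gap: 0.182
```

```bash
cat > chk.py <<'E'
from h import *
plan([566.4,368.6,30],72,1,-1)
u=np.array([np.cos(np.radians(72)),np.sin(np.radians(72))]);w=np.array([u[1],-u[0]])
O=np.array([527.5,249.4]);d=grab('scene');im=d['frame'].astype(np.float32)
for y in(34,36,38):
    print(y,[(s,int(cv2.getRectSubPix(im,(1,1),tuple(float(q) for q in proj(d,[*(O+u*s+w*y),20])))[0,0].min())) for s in range(74,116,3)])
E
python3 chk.py
```

```text
t 12.0 pos [566.3 368.4  30.4] az 72.0 d [ 0.1  0.2 -0.4] 0.0 F [-2.  -4.2  1.5] gap 0.182
[-1, np.float64(-0.01), np.float64(0.03), np.float64(0.04), np.float64(-0.05)]
34 [(74, 50), (77, 42), (80, 41), (83, 43), (86, 76), (89, 100), (92, 114), (95, 111), (98, 108), (101, 119), (104, 128), (107, 140), (110, 123), (113, 105)]
36 [(74, 108), (77, 91), (80, 89), (83, 119), (86, 89), (89, 70), (92, 64), (95, 76), (98, 126), (101, 131), (104, 130), (107, 123), (110, 100), (113, 100)]
38 [(74, 141), (77, 140), (80, 136), (83, 126), (86, 100), (89, 82), (92, 85), (95, 110), (98, 143), (101, 159), (104, 138), (107, 117), (110, 101), (113, 103)]
```

```bash
python3 - <<'E'
from h import *
d=grab('scene');cv2.imwrite('pics/z9.png',cv2.resize(d['frame'][150:200,240:300,::-1],None,fx=12,fy=12,interpolation=cv2.INTER_CUBIC))
s=manip.sense();print(s['position'],s['time'])
u=np.array([np.cos(np.radians(72)),np.sin(np.radians(72))]);w=np.array([u[1],-u[0]]);O=np.array([527.5,249.4])
for s_,y,z in((101.2,39,20),(101.2,42,21),(101.2,54,21)):print(((proj(d,[*(O+u*s_+w*y),z])-[240,150]+.5)*12).round())
E
```

```text
[566.27666694 368.32280714  30.35090689] 12.1
[379. 234.]
[396. 228.]
[466. 220.]
```

View pics/z9.png

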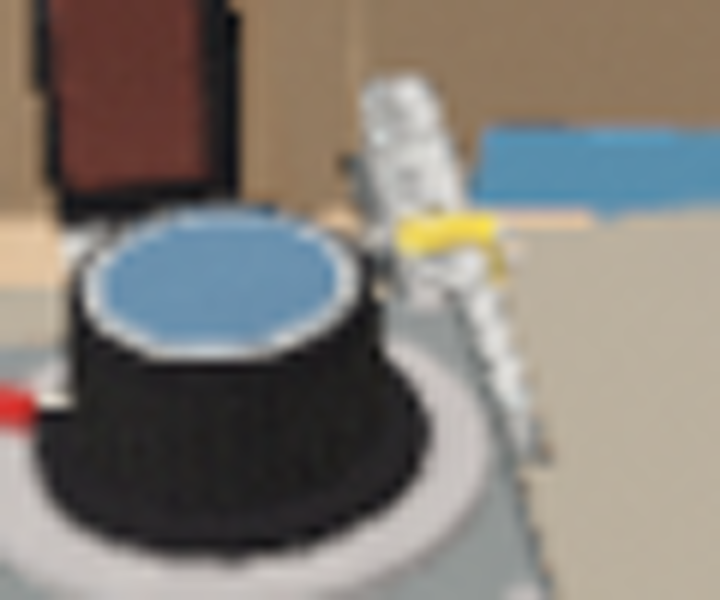

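The tongue at (378,237) is level with the yellow mark's inner end (400,240), and the focus line meets the red tab. Hold.

>>> apply_moves --increments '[-1,0,0,0,0,-1,0,0,0,0,-1,0,0,0,0,-1,0,0,0,0,-1,0,0,0,0,-1,0,0,0,0,-1,0,0,0,0,-1,0,0,0,0,-1,0,0,0,0,-1,0,0,0,0]'

```text
time: 13.1
position: [565.8, 367.0, 30.3]
tool_rot: [-0.491, -3.086, 0.014]
contact_force: [-3.8, -4.5, 0.4]
finger_gap: 0.179
```

```bash
python3 chk.py
```

```text
t 13.1 pos [565.8 367.   30.3] az 71.9 d [ 0.6  1.6 -0.3] 0.1 F [-3.8 -4.5  0.4] gap 0.179
[-1, np.float64(-0.01), np.float64(0.17), np.float64(0.03), np.float64(-0.09)]
34 [(74, 48), (77, 42), (80, 40), (83, 43), (86, 76), (89, 99), (92, 113), (95, 110), (98, 101), (101, 122), (104, 135), (107, 143), (110, 123), (113, 105)]
36 [(74, 107), (77, 91), (80, 89), (83, 119), (86, 87), (89, 67), (92, 64), (95, 81), (98, 138), (101, 135), (104, 133), (107, 125), (110, 98), (113, 99)]
38 [(74, 141), (77, 138), (80, 136), (83, 126), (86, 99), (89, 81), (92, 85), (95, 115), (98, 161), (101, 143), (104, 124), (107, 112), (110, 102), (113, 103)]
```

It creeps back about 0.13 mm per row; I'll compensate with small outward shifts and overshoot the centre slightly.

>>> apply_moves --increments '[-1,0,0.05,0,0,-1,0,0.05,0,0,-1,0,0.05,0,0,-1,0,0.03,0,0,-1,0,0.02,0,0,-1,0,0.02,0,0,-1,0,0.02,0,0,-1,0,0.02,0,0,-1,0,0.02,0,0,-1,0,0.02,0,0]'

```text
time: 14.15
position: [566.2, 368.2, 30.4]
tool_rot: [-0.492, -3.085, 0.018]
contact_force: [-2.8, -4.9, 1.9]
finger_gap: 0.182
```

>>> apply_moves --increments '[-1,0,0.02,0,0,-1,0,0.02,0,0,-1,0,0.02,0,0,-1,0,0.02,0,0,-1,0,0.02,0,0,-1,0,0.02,0,0,-1,0,0.02,0,0,-1,0,0.02,0,0,-1,0,0.02,0,0,-1,0,0.02,0,0]'

```text
time: 15.15
position: [566.4, 368.8, 30.4]
tool_rot: [-0.493, -3.083, 0.021]
contact_force: [-3.3, -3.8, 1.6]
finger_gap: 0.183
```

>>> apply_moves --increments '[-1,0,0.01,0,0,-1,0,0.01,0,0,-1,0,0.01,0,0,-1,0,0.01,0,0,-1,0,0.01,0,0,-1,0,0.02,0,0,-1,0,0.02,0,0,-1,0,0.02,0,0,-1,0,0.01,0,0,-1,0,0.01,0,0]'

```text
time: 16.15
position: [566.4, 369.1, 30.3]
tool_rot: [-0.494, -3.082, 0.023]
contact_force: [-3.4, -5.3, 1.5]
finger_gap: 0.183
```

>>> apply_moves --increments '[-1,0,0.02,0,0,-1,0,0.01,0,0,-1,0,0.01,0,0,-1,0,0.01,0,0,-1,0,0.02,0,0,-1,0,0.02,0,0,-1,0,0.01,0,0,-1,0,0.02,0,0,-1,0,0.01,0,0,-1,0,0.01,0,0]'

```text
time: 17.15
position: [566.5, 369.5, 30.3]
tool_rot: [-0.495, -3.082, 0.025]
contact_force: [-2.0, -4.7, 0.0]
finger_gap: 0.181
```

```bash
python3 chk.py; python3 -c "
from h import *
manip.close_job();s=manip.sense();print(s['time'],s['position'],s['finger_gap'])"
```

```text
t 17.15 pos [566.5 369.5  30.3] az 71.8 d [-0.1 -0.9 -0.3] 0.2 F [-2.  -4.7  0. ] gap 0.181
[-1, np.float64(-0.01), np.float64(-0.09), np.float64(0.03), np.float64(-0.24)]
34 [(74, 49), (77, 43), (80, 43), (83, 41), (86, 75), (89, 99), (92, 113), (95, 110), (98, 94), (101, 122), (104, 136), (107, 143), (110, 123), (113, 104)]
36 [(74, 109), (77, 92), (80, 89), (83, 120), (86, 91), (89, 71), (92, 64), (95, 72), (98, 101), (101, 137), (104, 143), (107, 130), (110, 100), (113, 100)]
38 [(74, 141), (77, 139), (80, 136), (83, 128), (86, 108), (89, 89), (92, 83), (95, 96), (98, 119), (101, 154), (104, 143), (107, 123), (110, 101), (113, 104)]
the job is handed in; nothing more can be done
the job is handed in; nothing more can be done
```

The job is handed in at about 17 s of the 54 s allowed, with the gripper still holding the slide at the yellow mark. No verdict was reported.

- **Focus ring:** I turned it about 66° anticlockwise with the slide home. The clear top view afterwards put the white line at 136.4° and the red tab at 135.9°, well inside the 4 mm limit. I did not measure it again after the pull, but a later scene picture still showed the line meeting the tab.
- **Slide:** I gripped the paddle (16 mm gap) and pulled it about 25 mm. That distance came from the first top picture, which put the pointer home at about 76.2 mm and the mark at 101.3 mm.
- **Hold:** It stayed within about 2 mm of the mark for roughly 5 s. The slide crept back at about 1.3 mm/s at first, so I added small outward shifts. At hand-in the hand was about 0.9 mm past the target and the pointer read about 101 to 103 mm in the scene view. The spring pull read about 5 N.

**What disagreed:**
- **Pole:** it stood at about (590, -45), beyond the viewer and not between the arm's start and it. A small test move confirmed this, so I took the direct path and did not draw the hand in to 0.4 m.
- **Paddle:** my picture estimate was about 5 mm off from where the gripper closed on it. The pull was therefore measured from the closed-grip position.
- **Top camera:** the forearm hid the pointer at the end, so the final pointer check rests on the scene camera and the hand's position.
- **Bystanders:** I did not measure the jar, loupe or mug again after the moves. The hand kept clear of all three.

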